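# Top up the capacitor magazine

## Robot

A 6-joint arm with a two-finger parallel gripper is mounted at the origin on the work surface. World frame = base frame: x ahead of the robot, y to its left, z up, the work surface at z = 0. Lengths are in m, angles in degrees, forces in N, time in s.
With the tool pointing down it reaches from about 0.425 to 0.95 m from the base axis. Payload 14.7 kg.
Tool frame: the origin (TCP) lies between the finger pads; the fingertips stand ahead of it and the grasp point (between the pads) is the TCP (tips_ahead is the z of the fingertips in the tool frame, in m); z points along the fingers, y is the line along which they close (so a half turn about z gives the same grasp; the last joint's range is limited). The gripper opens to 85 mm and grips with 20 to 120 N. Pads are 22 mm wide; open, the fingers measure 114 mm over their backs; the gripper's body (76 mm by 85 mm) begins 54 mm behind the grasp point. The pads swing forward as they close: fully open they stand 13 mm farther back than shut.
Start: joints at [69.294, 27.513, 91.461, -0, 61.026, -2.67], TCP at [0.201, 0.618, 0.25] pointing down, gripper open.
Joint ranges: [-157.49, 157.49], [-46.99, 117.5], [13.45, 153.17], [-89.5, 269.5], [5.16, 153.95], [-167.48, 167.48]. Speed limits (degrees/s): [108.29, 108.29, 136.94, 172.46, 172.46, 172.46].

## Interface

Orientations are given as a 3x3 rotation matrix whose columns are the frame's x, y, z axes.
In Python, from station import * gives the robot as it stands.
- The arm moves only by the tool move_arm, never from a script. Its argument "steps" is a list that holds one entry, the list of rows, each a list of 5 numbers: the finger opening in mm, from 0 to 85.4, then the shift along the tool's x, y, z in mm, then the turn about the tool's z in rad. In form: [[[hand, dx, dy, dz, yaw], ...]]. A call has 1 to 10 rows; each row shifts and turns the commanded pose from where the row before left it, along the tool's axes as they then stand; what a row does not reach is not made up. A row lasts 1/12 s, in which the tool goes at most 41.7 mm and 7.16 degrees, less where a joint would pass 70% of its speed; a pose out of reach is approached as far as the arm can. A call is refused whole if a number of a shift passes 41.7 or a number of a turn 0.125, either way. A call with a gripper value outside its range is refused whole. The fingers move at their own pace and stop on an object; "grip_force" is the grip in N (left out, the last holds). Time passes only in rows, so rows that do not move let the fingers close. It gives the time, the measured TCP pose, the force, the opening and the grip force at its end, in the units of the state.
- sense(): the state, without advancing time (a new reading comes with each control period).
- read_camera(name): name is "scene" or "top" or "wrist"; returns a dict with "img" (480x640x3 uint8, red, green, blue), "range_z" (480x640 float32, m along the optical axis (not along the pixel's ray), 0 where there is no reading), "intrinsics" (3x3 intrinsics, pixels), "rvec" (rotation vector, rad) and "tvec" (3), from world to camera coordinates, as OpenCV has them. Camera axes: x right, y down, z forward; pixel columns grow to the right and rows downward; lengths in m; the calibration is good to about 2 mm. A picture is of the moment at which its call begins.
- finish_job(): hands the job in; it is judged then, once.
The state is a dict: "time": time; "joint_pos": joint angles; "joint_vel": joint speeds; "joint_efforts": joint torques, N m; "eef_pos": TCP position; "orientation": TCP orientation; "contact_force": force on the tool from outside, world axes, zero at the start; "ft_torque": the same for the moment, N m; "grip_width": finger opening in m; "gripper_force": force on a finger pad.
Only numpy, scipy, OpenCV 4.12 (cv2) and the standard library are available. Lean on these libraries where they do the work, as an engineer would, in place of code of your own. Each camera call takes 0.05 s, during which the arm holds its last target. There are 200 camera calls.

## Task

Top up the spring-fed capacitor magazine: draw its follower back by the red ball knob, feel for the orange catch and park the knob in its notch without driving it hard against the catch, and stand the two yellow capacitors from the tray in the track behind the one already there, without pressing them in hard. Then turn the knob up out of the notch and ease the follower forward under control, never letting it snap, until it holds all three capacitors against the end stop; let go and leave the grey capacitor and everything else on the bench alone.

Things in the scene. Friction and masses are not known exactly. Their poses are not given: they have to be found in the camera images.
- magazine: Aluminium capacitor magazine screwed to the mat, 272 x 66 x 45 high. Origin: underside (2 above the work surface), on the centre line, below the inner face of the end stop. x runs back along the track, the way the follower is drawn back; z up. The base spans x -15 to 257. Open track from x 0 to 110, guide housing (52 wide, top at z 45) from 110 to 250. End stop: steel, 8 thick, top at z 32.
- track (a point): On the rib's top at the end stop's face (magazine x 0, y 0, z 11); axes as the magazine's. Capacitors stand on this 20 wide rib, leads in the grooves beside it, their 32 mm side across, 18 mm side along the track, between rails whose inner faces are 35 apart; flared lips above them guide parts in: their tops are 10 above the rib, outermost at y +-24.
- slot (a point): Front end of the 11 wide slot in the housing's top (magazine x 110, y 0, z 45), axes as the magazine's; the knob's stem runs in it. On the top, at -y, lies the orange catch, 6 thick, with an 11 wide notch open to the slot: before it a tooth, behind it a rubber buffer across the slot that stops the stem. It is set anew daily, not measured: notch centre 85 to 115 behind here. Feel for the buffer.
- follower (a joint): Travel of the blue follower along the track, m. 0: closed on one capacitor (front face at magazine x 18 mm); grows as it is drawn back (magazine +x); each further capacitor adds 0.018. A spring pushes it forward with 4 N at 0, plus 0.04 N per mm. Stem on the buffer: 0.0785 to 0.1085 (as the catch is set); on the tooth: 3 mm less. Its plate is 30 wide, 10 thick, top at magazine z 36.
- bolt (a joint): Turn of knob and stem about the follower's rod, rad: 0 upright, in the slot; grows as the knob is turned down to the magazine's -y side, to 0.54 down in the notch. Slight friction only. In the slot it can lean 0.1 at most; only at the notch can it be turned down, and there the spring holds the stem against the tooth once let go. The rod's axis lies at magazine y 0, z 25.
- knob_ball (a point): Centre of the red ball knob, 20 in diameter, on an 8 mm stem, 60 from the rod's axis: upright it is at magazine y 0, z 85, x = 118 mm + follower travel; turned down, 31 to -y and 8 lower. Its axes do not matter. The tallest thing near it is the catch's thumb screw head: top at magazine z 58, y +17, 14 behind the notch's centre.
- cap_loaded: Yellow box film capacitor already in the track, against the end stop, held by the follower: same shape as the others.
- cap_a: Yellow box film capacitor, 24 g, to be loaded: case 18 (x) x 32 (y) x 33 high, two stiff 4 mm leads below at y +-13.75. Origin: centre of the case's underside, z up. Not polarised: either way round will do. It stands in the tray astride the rib.
- cap_b: The second yellow capacitor to be loaded, the same as the first.
- cap_grey: Grey capacitor of another value, same size, in the same tray: not to be loaded.
- tray: Black parts tray, fixed, 200 (x) x 96 (y), rim 12 high. Origin: centre of the underside. A rib 20 wide along its x, top 8 above the underside, carries three capacitors about 56 apart, in any order.
- board: Green circuit board, 100 x 160, lying beyond the magazine; leave alone.
- tweezers: Steel tweezers, 130 long, lying flat; leave alone.
- solder_reel: White and silver reel of solder, 60 diameter, 42 high; leave alone.
- screwdriver: Screwdriver, 170 long; leave alone.
- flux: Small bottle with a red cap, 36 diameter, 75 high; leave alone.

How it is judged:
By the outcome, as a careful person would: the job done as asked, in the order asked, and still so for the second after the job is handed in, with the robot touching nothing.
It also fails if it takes over 72 s, if anything falls off the work surface, if the arm or the gripper's body presses on something with over 40 N, if the wrist force passes 120 N, or if a joint passes its speed limit or range.

## Working session

There is one attempt and no reset: what is moved stays moved. The work goes in short steps, Python scripts to look and compute and a tool call to move; the robot and the scene stay as the last step left them, time stands still between calls to the robot, and variables do not carry over. Pictures are saved under pics/ and viewed, at most 10 in all, crops included, and the job is handed in when it is done.

Besides the shell and the picture viewer there is one more tool, called after "Request:" as name(argument=value, ...), one argument or row to a line, values as JSON. move_arm: Moves the arm, as the interface text tells. Its arguments: {"type":"object","properties":{"steps":{"type":"array","items":{"type":"array","items":{"type":"array","items":{"type":"number"}}}},"grip_force":{"type":"number"}},"required":["steps"]}

```bash
mkdir -p pics; ls
python3 - <<'E'
from station import *
import cv2,numpy as np
s=sense();print({k:np.round(v,4).tolist() for k,v in s.items()})
for n in("scene","top"):
    c=read_camera(n);cv2.imwrite(f"pics/{n}0.png",c["img"][:,:,::-1]);np.savez(f"{n}0.npz",**c)
    R=cv2.Rodrigues(np.array(c["rvec"]))[0];print(n,c["intrinsics"],-R.T@np.ravel(c["tvec"]),R)
E
```

```text
pics
{'time': 0.0, 'joint_pos': [69.2942, 27.5494, 91.4962, 0.001, 61.0248, -2.6693], 'joint_vel': [-0.0415, 0.074, 0.0263, 0.0195, 0.0638, -0.0144], 'joint_efforts': [-0.0033, -95.0615, -43.0187, -0.0001, 0.0118, 0.0], 'eef_pos': [0.2011, 0.6177, 0.2497], 'orientation': [[-0.9509, 0.3096, -0.0004], [0.3096, 0.9509, -0.0011], [0.0001, -0.0012, -1.0]], 'contact_force': [-0.0435, 0.1635, -0.6601], 'ft_torque': [0.0233, -0.0115, -0.0009], 'gripper_force': 0.0, 'grip_width': 0.0856}
scene [[520.30603976   0.         327.10942814]
 [  0.         520.30603976 242.23186676]
 [  0.           0.           1.        ]] [ 1.02740182 -0.79565452  0.71315951] [[ 0.89784889  0.44016136 -0.01119597]
 [ 0.2446498  -0.5198596  -0.81846959]
 [-0.36607902  0.73212292 -0.57444076]]
top [[534.48724425   0.         313.33203338]
 [  0.         534.48724425 239.33739888]
 [  0.           0.           1.        ]] [0.46815152 0.01037783 1.39144826] [[ 0.01093739 -0.99991055 -0.00769837]
 [-0.99472375 -0.01009464 -0.10209195]
 [ 0.10200511  0.00877437 -0.99474518]]
```

View pics/scene0.png

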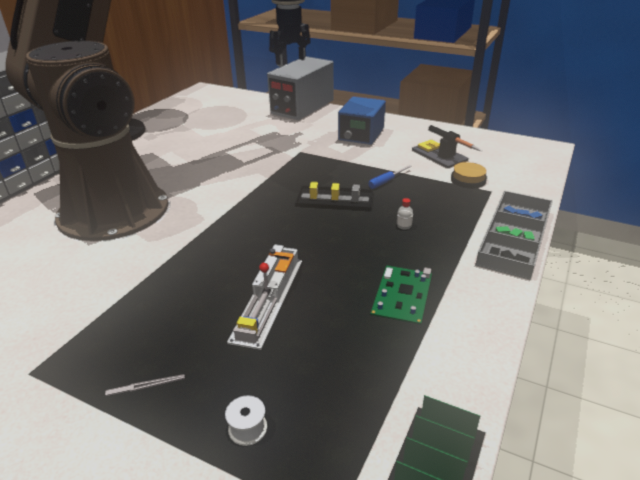

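View pics/top0.png

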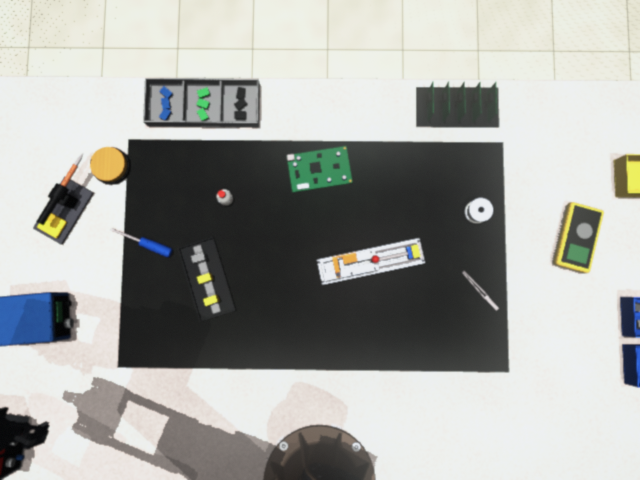

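The scene view shows the magazine (ball at 264,267; loaded cap at 247,323) and the tray with two yellows and the grey (314,189; 335,191; 356,191). In the top view the ball is at (375,259), loaded cap at (416,252), tray yellows at (204,279) and (210,300), and grey at (198,255).

```bash
cat > h.py <<'E'
import numpy as np,cv2
from station import *
def cam(c):
    R=cv2.Rodrigues(np.array(c["rvec"]))[0];return R,-R.T@np.ravel(c["tvec"]),np.array(c["intrinsics"])
def plane(c,uv,z):
    R,o,K=cam(c);d=R.T@np.linalg.inv(K)@np.array([uv[0],uv[1],1.]);return o+d*(z-o[2])/d[2]
def tri(c1,p1,c2,p2):
    P=[];
    for c in(c1,c2):
        R,o,K=cam(c);P.append(K@np.c_[R,np.ravel(c["tvec"])])
    X=cv2.triangulatePoints(P[0],P[1],np.array(p1,float).reshape(2,1),np.array(p2,float).reshape(2,1));return (X[:3]/X[3]).ravel()
def cloud(c):
    R,o,K=cam(c);z=c["range_z"];v,u=np.indices(z.shape)
    p=np.stack([(u-K[0,2])/K[0,0]*z,(v-K[1,2])/K[1,1]*z,z],-1);return (p-np.ravel(c["tvec"]))@R
def mask(c,name):
    h=cv2.cvtColor(c["img"],cv2.COLOR_RGB2HSV);H,S,V=cv2.split(h)
    if name=="red":return ((H<6)|(H>174))&(S>150)&(V>80)
    if name=="yellow":return (H>22)&(H<34)&(S>140)&(V>80)
    if name=="orange":return (H>8)&(H<20)&(S>150)&(V>80)
    if name=="white":return (S<60)&(V>90)
def blobs(m,amin=15,box=None):
    m=m.astype(np.uint8)
    if box:
        k=np.zeros_like(m);k[box[1]:box[3],box[0]:box[2]]=1;m=m*k
    n,l,s,ce=cv2.connectedComponentsWithStats(m);return [(ce[i],s[i],l==i) for i in range(1,n) if s[i][4]>=amin]
E
python3 - <<'E'
from h import *
np.set_printoptions(precision=4,suppress=True)
T=dict(np.load("top0.npz"));S=dict(np.load("scene0.npz"))
bx={"T":(170,180,450,340),"S":(180,160,430,360)}
for n,c in(("T",T),("S",S)):
    P=cloud(c)
    for col in("red","yellow","orange"):
        for ce,s,m in blobs(mask(c,col),12,bx[n]):
            q=P[m&(c["range_z"]>0)]
            zt=np.percentile(q[:,2],90);top=q[q[:,2]>zt-.006]
            print(n,col,ce,s.tolist(),"ztop %.4f"%zt,"med",np.median(top,0),"mm",top.min(0)[:2],top.max(0)[:2])
m=mask(T,"white")
for ce,s,mm in blobs(m,300,(300,230,440,295)):
    cs,_=cv2.findContours(mm.astype(np.uint8),0,1);pts=np.vstack(cs).reshape(-1,2)
    w=np.array([plane(T,p,.006)[:2] for p in pts],np.float32)*1000
    print(cv2.minAreaRect(w))
img=T["img"][225:325,170:440,::-1];cv2.imwrite("pics/c.png",cv2.resize(img,None,fx=2.9,fy=2.9,interpolation=cv2.INTER_CUBIC))
E
```

```text
T red [220.9167 193.2222] [218, 190, 7, 7, 36] ztop 0.0791 med [0.7164 0.2534 0.0771] mm [0.709  0.2461] [0.7225 0.2612]
T red [374.6333 258.6333] [372, 256, 6, 6, 30] ztop 0.0980 med [ 0.5547 -0.1283  0.095 ] mm [ 0.5495 -0.1332] [ 0.5617 -0.1213]
T yellow [414.9677 251.2419] [412, 245, 7, 13, 62] ztop 0.0476 med [ 0.5791 -0.2348  0.0452] mm [ 0.5641 -0.2427] [ 0.5921 -0.2269]
T yellow [203.81 278.16] [197, 273, 15, 11, 100] ztop 0.0459 med [0.5056 0.2967 0.0434] mm [0.4954 0.2817] [0.5184 0.3152]
T yellow [209.9495 300.1515] [203, 295, 15, 11, 99] ztop 0.0463 med [0.4507 0.2799 0.0435] mm [0.4381 0.2638] [0.4633 0.2953]
T orange [349.0843 258.5181] [342, 254, 14, 9, 83] ztop 0.0551 med [ 0.5569 -0.0679  0.0529] mm [ 0.5488 -0.0829] [ 0.5695 -0.0503]
T orange [335.9767 265.0233] [333, 259, 6, 13, 43] ztop 0.0560 med [ 0.5376 -0.0353  0.0529] mm [ 0.5262 -0.0404] [ 0.5565 -0.0277]
S red [406.037  200.1481] [403, 198, 7, 5, 27] ztop 0.0790 med [0.7179 0.252  0.0772] mm [0.71   0.2424] [0.7242 0.2609]
S red [263.4706 266.5686] [260, 263, 8, 8, 51] ztop 0.0969 med [ 0.5572 -0.1326  0.0943] mm [ 0.5471 -0.1373] [ 0.5647 -0.1255]
S yellow [313.1279 188.3488] [309, 182, 9, 16, 86] ztop 0.0447 med [0.4522 0.2788 0.0436] mm [0.439  0.2621] [0.4631 0.2984]
S yellow [334.5152 190.0404] [331, 183, 8, 16, 99] ztop 0.0449 med [0.5081 0.292  0.0433] mm [0.4954 0.2811] [0.5189 0.3137]
S yellow [246.628 322.628] [237, 317, 20, 13, 164] ztop 0.0475 med [ 0.5811 -0.2379  0.0462] mm [ 0.563  -0.2481] [ 0.5967 -0.2258]
S orange [283.2879 261.3687] [273, 252, 20, 20, 198] ztop 0.0551 med [ 0.5561 -0.0578  0.0536] mm [ 0.5212 -0.0861] [ 0.5746 -0.0238]
((555.4193115234375, -126.17160034179688), (70.55567932128906, 275.9484558105469), 12.551849365234375)
```

View pics/c.png

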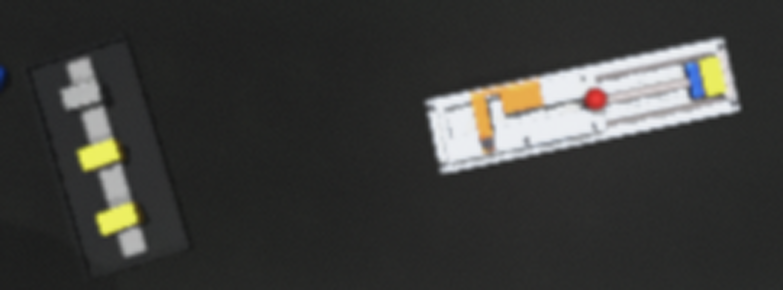

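```bash
cat >> h.py <<'E'
A=np.radians(102.55);X=np.array([np.cos(A),np.sin(A)]);Y=np.array([-X[1],X[0]]);O=np.array([.5817,-.2443])
def mag(x,y,z): return np.r_[O+X*x/1e3+Y*y/1e3,z/1e3+.002]
def inv(p): d=np.array(p[:2])-O;return np.array([d@X*1e3,d@Y*1e3,(p[2]-.002)*1e3])
def to(t,ang=None):
    s=sense();R=np.array(s["orientation"]);d=R.T@(np.array(t)-s["eef_pos"])*1e3
    a=np.degrees(np.arctan2(R[1,1],R[0,1]))
    yaw=0 if ang is None else -np.radians(ang-a)
    r=cv2.Rodrigues(np.array([0,0,yaw]))[0]
    print("shift before turn",np.round(d,1),"after turn",np.round(r.T@d,1),"yaw %.3f"%yaw,"yang %.2f"%a,"mag",np.round(inv(s["eef_pos"]),1),"t %.2f"%s["time"],"F",np.round(s["contact_force"],2),"w %.4f"%s["grip_width"],"fx %.2f"%(np.array(s["contact_force"])[:2]@X))
E
python3 - <<'E'
from h import *
import station
print([n for n in dir(station) if n[0]!='_'], getattr(station,"tips_ahead",None))
b=mag(118,0,85);print(b)
to([.5,.35,.22],102.55);to([b[0],b[1],.2],102.55)
E
```

```text
['MotionError', 'finish_job', 'read_camera', 'sense', 'tips_ahead'] 0.019
[ 0.5560596 -0.1291194  0.087    ]
shift before turn [-367.1 -162.    29.9] after turn [-233.6 -326.2   29.9] yaw -0.534 yang 71.96 mag [924.1 184.2 247.7] t 0.10 F [ 0.53 -0.02 -0.5 ] w 0.0856 fx -0.14
shift before turn [-568.7 -600.2   50.4] after turn [-184.2 -806.1   50.4] yaw -0.534 yang 71.96 mag [924.1 184.2 247.7] t 0.10 F [ 0.53 -0.02 -0.5 ] w 0.0856 fx -0.14
```

Request:
move_arm(
  steps=[
    [[60,-30,-13,3,0],[60,-36,-16,3,0],[60,-36,-16,3,0],[60,-36,-16,3,0],[60,-36,-16,3,0],[60,-36,-16,3,0],[60,-36,-16,3,0],[60,-36,-16,3,0],[60,-36,-16,3,0],[60,-30,-12,3,0]],
  ],
)

```text
time: 0.93
eef_pos: [0.4863, 0.3626, 0.22]
orientation: [[-0.951, 0.31, -0.0], [0.31, 0.951, -0.0], [0.0, -0.0, -1.0]]
contact_force: [0.5, 0.1, 0.3]
grip_width: 0.0599
gripper_force: 0.0
```

Request:
move_arm(
  steps=[
    [[60,0,-10,0,-0.107],[60,0,-25,0,-0.107],[60,0,-35,0,-0.107],[60,0,-40,0,-0.107],[60,0,-40,0,-0.106],[60,0,-40,0,0],[60,0,-40,0,0],[60,0,-40,0,0],[60,0,-40,0,0],[60,0,-30,0,0]],
  ],
)

```text
time: 1.77
eef_pos: [0.5188, 0.0286, 0.2203]
orientation: [[-0.977, -0.215, -0.0], [-0.215, 0.977, -0.0], [0.0, -0.0, -1.0]]
contact_force: [0.4, 1.0, 0.2]
grip_width: 0.0597
gripper_force: 0.0
```

Run:
```python
from h import *
b=mag(118,0,85);to([b[0],b[1],.2],102.55)
```

```text
shift before turn [  -2.4 -162.    20.3] after turn [  -2.1 -162.    20.3] yaw -0.002 yang 102.43 mag [280.    2.1 218.3] t 1.77 F [0.38 1.04 0.19] w 0.0597 fx 0.93
```

Request:
move_arm(
  steps=[
    [[60,0,-30,2,0],[60,0,-35,2,0],[60,0,-35,2,0],[60,-2,-30,2,0],[60,0,-20,2,0],[60,0,-12,0,0],[60,0,0,0,0]],
  ],
)

```text
time: 2.35
eef_pos: [0.5559, -0.1283, 0.21]
orientation: [[-0.977, -0.214, -0.0], [-0.214, 0.977, -0.0], [0.0, -0.0, -1.0]]
contact_force: [-0.6, 0.1, -0.1]
grip_width: 0.0599
gripper_force: 0.0
```

Run:
```python
from h import *
np.set_printoptions(precision=4,suppress=True)
b=mag(118,0,85);to(b,102.55)
c=read_camera("wrist");np.savez("w0.npz",**c);cv2.imwrite("pics/w0.png",c["img"][:,:,::-1])
print(cam(c))
P=cloud(c)
for col in("red","yellow","orange"):
    for ce,s,m in blobs(mask(c,col),60):
        q=P[m&(c["range_z"]>0)]
        print(col,ce,s.tolist(),"top",np.percentile(q[:,2],95),"med",np.median(q,0),"mag",inv(np.median(q,0)))
        if col=="red":print("ray",inv(plane(c,ce,.087)))
        if col=="yellow":print("ray",inv(plane(c,ce,.046)))
```

```text
shift before turn [ -0.   -0.8 123. ] after turn [ -0.   -0.8 123. ] yaw -0.003 yang 102.36 mag [118.8  -0.  208. ] t 2.35 F [-0.61  0.12 -0.05] w 0.0599 fx 0.25
(array([[-0.2142,  0.9768,  0.0006],
       [ 0.9307,  0.2039,  0.3036],
       [ 0.2964,  0.0656, -0.9528]]), array([ 0.4791, -0.1443,  0.3333]), array([[364.5237,   0.    , 321.2498],
       [  0.    , 364.5237, 234.6836],
       [  0.    ,   0.    ,   1.    ]]))
yellow [186.5257 213.106 ] [174, 192, 27, 43, 877] top 0.04643252155487792 med [ 0.5741 -0.2358  0.0453] mag [ 9.9142  5.6267 43.3441]
ray [10.5373  5.6583 44.    ]
orange [429.8591 241.6544] [400, 224, 43, 28, 298] top 0.0537505528849162 med [ 0.5525 -0.0353  0.0527] mag [210.3333 -16.8696  50.6715]
```

View pics/w0.png

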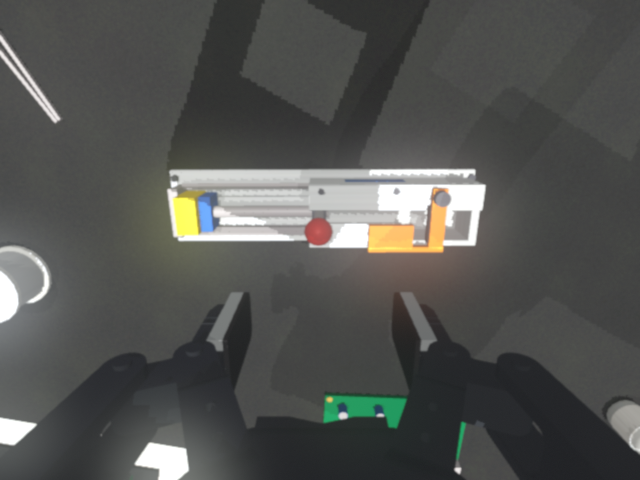

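The wrist view shows the ball at (318,232), loaded cap at (186,213), the follower plate at (207,212), catch tooth at (390,238) and buffer at (436,215); the axis looks aligned with image columns.

Run:
```python
from h import *
np.set_printoptions(precision=2,suppress=True)
c=dict(np.load("w0.npz"));P=cloud(c)
M=np.stack([(P[...,:2]-O)@X*1e3,(P[...,:2]-O)@Y*1e3,(P[...,2]-.002)*1e3],-1)
h=cv2.cvtColor(c["img"],cv2.COLOR_RGB2HSV)
r=((h[...,0]<8)|(h[...,0]>172))&(h[...,1]>120)
for ce,s,m in blobs(r,100):
    q=M[m];print("red",ce,s.tolist(),inv(plane(c,ce,.087)),q[:,2].max(),q[q[:,2]>92].mean(0))
y=mask(c,"yellow")&(M[...,2]>41);print("cap top",np.percentile(M[y],[3,50,97],axis=0))
for n,lo,hi in(("housing",40,47),):
    m=(M[...,2]>lo)&(M[...,2]<hi)&(abs(M[...,1])<60)&(M[...,0]>112)&(M[...,0]<260);print(n,np.percentile(M[m],[1,50,99],axis=0))
m=(M[...,2]>3)&(M[...,2]<60)&(abs(M[...,1])<60)&(M[...,0]>-30)&(M[...,0]<270);print("all",np.percentile(M[m],[.5,99.5],axis=0))
for a,b in((0,20),(40,100),(120,200),(200,260)):
    k=m&(M[...,0]>a)&(M[...,0]<b);print(a,b,np.percentile(M[k][:,1],[1,99]))
```

```text
red [317.24 231.77] [306, 220, 24, 24, 457] [117.01   2.14  85.  ] 331.2766161012254 [117.76   3.7   96.17]
cap top [[  1.6  -23.29  42.04]
 [ 10.87   2.17  43.53]
 [188.46  18.08  51.02]]
housing [[113.41 -22.61  40.21]
 [162.98  15.95  44.56]
 [248.4   28.53  46.44]]
all [[ -9.1  -29.04   3.88]
 [249.33  35.43  57.55]]
0 20 [-29.03  35.18]
40 100 [-29.26  35.03]
120 200 [-24.38  35.4 ]
200 260 [-23.82  35.27]
```

Request:
move_arm(
  steps=[
    [[50,1.5,-1,20,0],[50,0,0,30,0],[50,0,0,30,0],[50,0,0,25,0],[50,0,0,13,0],[50,0,0,5,0],[30,0,0,0,0],[18,0,0,0,0],[18,0,0,0,0],[18,0,0,0,0]],
  ],
  grip_force=25,
)

```text
time: 3.23
eef_pos: [0.5552, -0.1279, 0.0885]
orientation: [[-0.976, -0.216, 0.002], [-0.216, 0.976, -0.001], [-0.002, -0.001, -1.0]]
contact_force: [0.8, -3.9, -2.4]
grip_width: 0.0186
gripper_force: 17.3
```

```bash
sed -i 's/^A=.*/&\nO=O+Y*.0015/' h.py
python3 - <<'E'
from h import *
to(mag(118,0,85),102.55)
E
```

```text
shift before turn [ 1.  -1.4  1.5] after turn [ 1.  -1.4  1.5] yaw -0.001 yang 102.48 mag [119.4  -1.   86.5] t 3.23 F [ 0.76 -3.95 -2.39] w 0.0186 fx -4.02
```

Request:
move_arm(
  steps=[
    [[16,0,3,0,0],[16,0,6,0,0],[16,0,8,0,0],[16,0,10,0,0],[16,0,10,0,0],[16,0,10,0,0],[16,0,10,0,0],[16,0,8,0,0],[16,0,4,0,0],[16,0,2,0,0]],
  ],
)

```text
time: 4.07
eef_pos: [0.5398, -0.0582, 0.0884]
orientation: [[-0.976, -0.216, 0.002], [-0.216, 0.976, -0.001], [-0.002, -0.001, -1.0]]
contact_force: [1.8, -7.0, 1.0]
grip_width: 0.0181
gripper_force: 24.5
```

Run:
```python
from h import *
to(mag(118+75,0,85),102.55)
```

```text
shift before turn [1.1 2.3 1.4] after turn [1.1 2.3 1.4] yaw -0.001 yang 102.50 mag [190.7  -1.1  86.4] t 4.07 F [ 1.75 -6.99  1.01] w 0.0181 fx -7.21
```

Request:
move_arm(
  steps=[
    [[16,0,1.5,0,0],[16,0,1.5,0,0],[16,0,1.5,0,0],[16,0,1,0,0],[16,0,0.5,0,0]],
  ],
)

```text
time: 4.48
eef_pos: [0.5387, -0.0529, 0.0884]
orientation: [[-0.976, -0.216, 0.002], [-0.216, 0.976, -0.001], [-0.002, -0.001, -1.0]]
contact_force: [0.7, -8.3, 1.1]
grip_width: 0.0179
gripper_force: 24.5
```

Request:
move_arm(
  steps=[
    [[16,0,0.8,0,0],[16,0,0.8,0,0],[16,0,0.4,0,0]],
  ],
)

```text
time: 4.73
eef_pos: [0.5383, -0.051, 0.0883]
orientation: [[-0.976, -0.216, 0.002], [-0.216, 0.976, -0.001], [-0.002, -0.001, -1.0]]
contact_force: [2.2, -7.3, 1.1]
grip_width: 0.018
gripper_force: 24.5
```

Request:
move_arm(
  steps=[
    [[16,0,0.8,0,0],[16,0,0.8,0,0],[16,0,0.4,0,0]],
  ],
)

```text
time: 4.98
eef_pos: [0.5379, -0.0491, 0.0884]
orientation: [[-0.976, -0.216, 0.002], [-0.216, 0.976, -0.001], [-0.002, -0.001, -1.0]]
contact_force: [2.0, -7.8, 0.6]
grip_width: 0.0179
gripper_force: 24.5
```

Request:
move_arm(
  steps=[
    [[16,0,0.8,0,0],[16,0,0.6,0,0],[16,0,0,0,0]],
  ],
)

```text
time: 5.23
eef_pos: [0.5379, -0.0482, 0.0884]
orientation: [[-0.976, -0.216, 0.003], [-0.216, 0.976, -0.001], [-0.003, -0.002, -1.0]]
contact_force: [2.8, -14.0, -1.6]
grip_width: 0.0181
gripper_force: 24.8
```

Request:
move_arm(
  steps=[
    [[16,0,0.8,0,0],[16,0,0.6,0,0],[16,0,0,0,0]],
  ],
)

```text
time: 5.48
eef_pos: [0.538, -0.0476, 0.0885]
orientation: [[-0.976, -0.216, 0.004], [-0.216, 0.976, -0.002], [-0.003, -0.003, -1.0]]
contact_force: [3.5, -24.5, -3.0]
grip_width: 0.018
gripper_force: 25.4
```

Request:
move_arm(
  steps=[
    [[16,0,0.8,0,0],[16,0,0.6,0,0],[16,0,0,0,0]],
  ],
)

```text
time: 5.73
eef_pos: [0.5381, -0.047, 0.0885]
orientation: [[-0.976, -0.216, 0.005], [-0.216, 0.976, -0.003], [-0.004, -0.004, -1.0]]
contact_force: [4.8, -33.8, -5.3]
grip_width: 0.0185
gripper_force: 26.5
```

Request:
move_arm(
  steps=[
    [[16,0,-2,0,0],[16,0,-2,0,0],[16,0,-1.2,0,0],[16,0,0,0,0]],
  ],
)

```text
time: 6.07
eef_pos: [0.5382, -0.0504, 0.0884]
orientation: [[-0.976, -0.216, 0.003], [-0.216, 0.976, -0.001], [-0.002, -0.001, -1.0]]
contact_force: [2.1, -7.0, 0.4]
grip_width: 0.0183
gripper_force: 24.8
```

Run:
```python
from h import *
to(mag(118+81.5,0,85),102.55)
```

```text
shift before turn [1.2 0.7 1.4] after turn [1.2 0.7 1.4] yaw -0.002 yang 102.45 mag [198.8  -1.2  86.4] t 6.07 F [ 2.1  -7.03  0.4 ] w 0.0183 fx -7.32
```

Request:
move_arm(
  steps=[
    [[16,-2,0.3,0,0],[16,-3.5,0,0.2,0],[16,-3.6,0,0.3,0],[16,-3.6,0,0.5,0],[16,0,0,0,0]],
  ],
)

```text
time: 6.48
eef_pos: [0.5506, -0.047, 0.0872]
orientation: [[-0.976, -0.216, 0.002], [-0.216, 0.976, -0.001], [-0.002, -0.001, -1.0]]
contact_force: [1.1, -7.4, 1.1]
grip_width: 0.018
gripper_force: 24.8
```

Run:
```python
from h import *
to(mag(118+81.5,-30.8,76.5),102.55);print(sense()["contact_force"]@np.r_[Y,0])
```

```text
shift before turn [-16.8   0.1   8.7] after turn [-16.8   0.1   8.7] yaw -0.001 yang 102.47 mag [199.4 -14.   85.2] t 6.48 F [ 1.07 -7.43  1.1 ] w 0.0180 fx -7.48
0.5736062501212322
```

Request:
move_arm(
  steps=[
    [[16,-3.4,0,1,0],[16,-3.4,0,1.2,0],[16,-3.4,0,1.4,0],[16,-3.2,0,1.5,0],[16,-3,0,1.6,0],[16,0,0,0,0]],
  ],
)

```text
time: 6.98
eef_pos: [0.5669, -0.0434, 0.0805]
orientation: [[-0.976, -0.216, 0.003], [-0.216, 0.976, -0.001], [-0.002, -0.001, -1.0]]
contact_force: [1.8, -7.0, 3.2]
grip_width: 0.0184
gripper_force: 25.5
```

Run:
```python
from h import *
to(mag(118+81.5,-30.8,76.5),102.55);print(sense()["contact_force"]@np.r_[Y,0])
```

```text
shift before turn [-0.1  0.2  2. ] after turn [-0.1  0.2  2. ] yaw -0.001 yang 102.47 mag [199.3 -30.7  78.5] t 6.98 F [ 1.81 -6.96  3.24] w 0.0184 fx -7.19
-0.2536663566736641
```

Request:
move_arm(
  steps=[
    [[16,-1,-0.6,0.5,0],[16,0,-0.6,0.5,0],[16,0,-0.6,0,0],[16,0,-0.4,0,0],[16,0,0,0,0]],
  ],
)

```text
time: 7.4
eef_pos: [0.5683, -0.0454, 0.08]
orientation: [[-0.976, -0.216, 0.003], [-0.216, 0.976, -0.001], [-0.003, -0.001, -1.0]]
contact_force: [2.4, -4.6, 4.2]
grip_width: 0.0183
gripper_force: 25.6
```

Run:
```python
from h import *
to(mag(118+81.5,-30.8,76.5),102.55);print(sense()["contact_force"]@np.r_[Y,0])
```

```text
shift before turn [0.9 2.5 1.5] after turn [0.9 2.5 1.5] yaw -0.002 yang 102.45 mag [197.  -31.7  78. ] t 7.40 F [ 2.4  -4.57  4.23] w 0.0183 fx -4.98
-1.3526255381634658
```

Request:
move_arm(
  steps=[
    [[20,0,0,0,0],[24,0,0,0,0],[40,0,0,0,0],[50,0,0,0,0],[50,0,0,-8,0],[50,0,0,-20,0],[50,0,0,-35,0],[50,0,0,-35,0],[50,0,0,-20,0],[50,0,0,0,0]],
  ],
)

```text
time: 8.23
eef_pos: [0.5691, -0.0451, 0.2017]
orientation: [[-0.976, -0.216, 0.007], [-0.216, 0.976, -0.001], [-0.006, -0.002, -1.0]]
contact_force: [1.0, 0.3, 0.0]
grip_width: 0.05
gripper_force: 0.0
```

Run:
```python
from h import *
np.set_printoptions(precision=2,suppress=True)
to([.478,.287,.2],105.5)
c=read_camera("wrist");np.savez("w1.npz",**c);cv2.imwrite("pics/w1.png",c["img"][:,:,::-1])
h=cv2.cvtColor(c["img"],cv2.COLOR_RGB2HSV)
r=((h[...,0]<8)|(h[...,0]>172))&(h[...,1]>120)
for ce,s,m in blobs(r,100):print("red",ce,s.tolist(),inv(plane(c,ce,.0785)))
T=dict(np.load("top0.npz"));P=cloud(T)
p=[]
for ce,s,m in blobs(mask(T,"yellow"),50,(170,180,300,340)):
    cs,_=cv2.findContours((m&(P[...,2]>.040)).astype(np.uint8),0,1);print(cv2.minAreaRect(np.array([plane(T,q,.044)[:2] for q in np.vstack(cs).reshape(-1,2)],np.float32)*1000)); p.append(plane(T,ce,.0435))
print(p,np.degrees(np.arctan2(*(p[0]-p[1])[1::-1])))
h=cv2.cvtColor(T["img"],cv2.COLOR_RGB2GRAY)
```

```text
shift before turn [ 17.2 343.9   0.8] after turn [ -1.  344.3   0.8] yaw -0.053 yang 102.47 mag [197.2 -32.5 199.7] t 8.23 F [1.03 0.27 0.04] w 0.0500 fx 0.04
red [320.53 225.67] [307, 212, 28, 28, 614] [197.43 -26.74  76.5 ]
((505.8596496582031, 297.50054931640625), (15.99002456665039, 32.38247299194336), 17.361419677734375)
((450.1417236328125, 279.61663818359375), (17.397911071777344, 31.565908432006836), 20.14278221130371)
[array([0.51, 0.3 , 0.04]), array([0.45, 0.28, 0.04])] 17.387404832989887
```

View pics/w1.png

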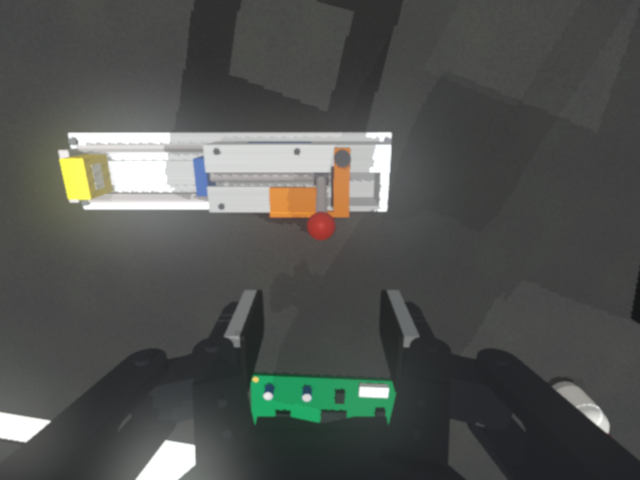

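The knob is parked: stem lies in the notch between tooth (295,202) and buffer (341,190), ball at (320,226), follower plate back at (200,176), loaded cap still at the end stop. Next the tray.

Request:
move_arm(
  steps=[
    [[60,0,20,0,0],[60,2,35,0,0],[60,2,40,0,0],[60,2,40,0,0],[60,2,40,0,0],[60,2,40,0,0],[60,2,40,0,0],[60,2,40,0,0],[60,3,32,0,-0.043],[60,0,17,0,-0.043]],
  ],
)

```text
time: 9.12
eef_pos: [0.4733, 0.29, 0.1959]
orientation: [[-0.953, -0.302, -0.002], [-0.302, 0.953, -0.0], [0.002, 0.0, -1.0]]
contact_force: [-0.2, 0.2, 0.0]
grip_width: 0.0602
gripper_force: 0.0
```

Run:
```python
from h import *
np.set_printoptions(precision=4,suppress=True)
c=read_camera("wrist");np.savez("w2.npz",**c);cv2.imwrite("pics/w2.png",c["img"][:,:,::-1]);P=cloud(c)
for ce,s,m in blobs(mask(c,"yellow"),100):
    q=P[m&(c["range_z"]>0)];zt=np.percentile(q[:,2],80);k=m&(abs(P[...,2]-zt)<.002)
    cs,_=cv2.findContours(k.astype(np.uint8),0,1);a=np.vstack(cs).reshape(-1,2)
    print(ce,s.tolist(),"zt",zt,cv2.minAreaRect(np.array([plane(c,u,zt)[:2] for u in a],np.float32)*1000))
to([.4505,.280,.15],107.4);to([.506,.2975,.15],107.4)
```

```text
[316.7035 187.9136] [295, 172, 43, 30, 1042] zt 0.043106378717691074 ((448.0751647949219, 279.6081237792969), (18.030420303344727, 31.52008628845215), 21.185344696044922)
[317.3845 255.9055] [297, 238, 41, 34, 1100] zt 0.04289483866289412 ((502.93310546875, 297.4810791015625), (18.139728546142578, 31.804935455322266), 19.732643127441406)
[635.5565 445.0522] [629, 438, 11, 17, 115] zt 0.023073610836230884 ((612.1953735351562, 685.1080932617188), (9.779447555541992, 5.809932231903076), 61.5915412902832)
shift before turn [25.1 -3.9 45.9] after turn [25.  -4.1 45.9] yaw 0.008 yang 107.86 mag [546.4 -12.  193.9] t 9.17 F [-1.48  2.88  0.05] w 0.0601 fx 3.13
shift before turn [-33.1  -4.2  45.9] after turn [-33.2  -4.   45.9] yaw 0.008 yang 107.86 mag [546.4 -12.  193.9] t 9.17 F [-1.48  2.88  0.05] w 0.0601 fx 3.13
```

View pics/w2.png

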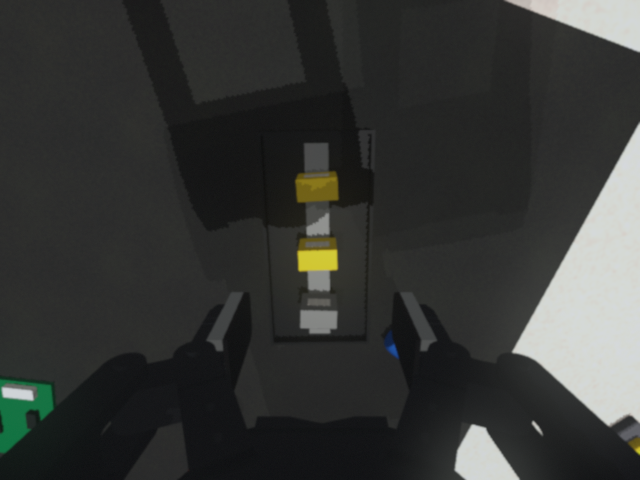

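The wrist view shows the caps in the tray: near yellow at (317,188), far yellow at (317,256), grey at (319,313). Picking the near yellow first.

Request:
move_arm(
  steps=[
    [[60,14,-2,5,-0.011],[60,11,-2,20,0],[60,1,0,35,0],[60,0,0,35,0],[60,0,0,30,0],[60,0,0,18,0],[60,0,0,8,0],[60,0,0,4,0],[60,0,0,0,0]],
  ],
)

```text
time: 9.92
eef_pos: [0.4515, 0.2751, 0.0412]
orientation: [[-0.951, -0.309, -0.001], [-0.309, 0.951, -0.001], [0.001, -0.0, -1.0]]
contact_force: [0.7, -0.0, 0.1]
grip_width: 0.06
gripper_force: 0.0
```

Run:
```python
from h import *
to([.4493,.280,.041],108.5)
```

```text
shift before turn [0.6 5.3 0.2] after turn [0.6 5.3 0.2] yaw -0.008 yang 108.02 mag [535.3  12.7  39.2] t 9.92 F [ 0.66 -0.04  0.14] w 0.0600 fx -0.18
```

Request:
move_arm(
  steps=[
    [[60,0.6,5,0,-0.008],[60,0,0,0,0],[45,0,0,0,0],[38,0,0,0,0],[28,0,0,0,0],[28,0,0,0,0],[28,0,0,0,0]],
  ],
  grip_force=25,
)

```text
time: 10.5
eef_pos: [0.45, 0.2802, 0.0424]
orientation: [[-0.948, -0.317, 0.001], [-0.317, 0.948, 0.001], [-0.001, 0.0, -1.0]]
contact_force: [-1.5, 0.3, 10.7]
grip_width: 0.0313
gripper_force: 24.8
```

Request:
move_arm(
  steps=[
    [[28,0,0,-4,0],[28,0,0,-8,0],[28,0,0,-16,0],[28,0,0,-24,0],[28,0,0,-24,0],[28,0,0,-16,0],[28,0,0,-8,0],[28,0,0,0,0]],
  ],
)

```text
time: 11.17
eef_pos: [0.4506, 0.2805, 0.1436]
orientation: [[-0.948, -0.317, 0.003], [-0.317, 0.948, 0.002], [-0.003, 0.001, -1.0]]
contact_force: [0.0, 0.4, -0.3]
grip_width: 0.0318
gripper_force: 25.3
```

Run:
```python
from h import *
np.set_printoptions(precision=4,suppress=True)
to(mag(33,0,140),12.55)
c=read_camera("wrist");P=cloud(c)
for ce,s,m in blobs(mask(c,"yellow"),100):
    q=P[m&(c["range_z"]>0)];R=np.array(sense()["orientation"]);print(ce,s.tolist(),"tool frame mm",np.percentile((q-sense()["eef_pos"])@R*1e3,[5,50,95],axis=0))
```

```text
shift before turn [  40.1 -506.3    1.2] after turn [-507.7   12.4    1.2] yaw 1.674 yang 108.48 mag [540.7  12.5 141.6] t 11.17 F [ 0.04  0.36 -0.29] w 0.0318 fx 0.34
[321.3893 314.7333] [281, 274, 82, 74, 5014] tool frame mm [[ -6.6872 -13.0876  -2.2459]
 [  5.6961   1.018   -1.0702]
 [  9.9106  15.4854  26.0642]]
```

Request:
move_arm(
  steps=[
    [[28,2,-20,0,0.12],[28,-1.5,-30,0,0.12],[28,-6.6,-39.6,0,0.12],[28,-11.3,-38.5,0,0.12],[28,-15.8,-36.9,0,0.12],[28,-20,-34.7,0,0.12],[28,-24,-32,0,0.12],[28,-27.8,-28.9,0,0.12],[28,-31,-25.4,0,0.12],[28,-33.9,-21.5,0,0.12]],
  ],
)

```text
time: 12.05
eef_pos: [0.5395, -0.0817, 0.1402]
orientation: [[-0.634, 0.773, -0.002], [0.773, 0.634, 0.0], [0.002, -0.001, -1.0]]
contact_force: [1.3, -0.2, -0.4]
grip_width: 0.0314
gripper_force: 25.3
```

Run:
```python
from h import *
to(mag(33,0,140),12.55)
```

```text
shift before turn [-122.4  -57.    -1.9] after turn [-134.9    4.4   -1.9] yaw 0.468 yang 39.38 mag [167.9   4.4 138.2] t 12.05 F [ 1.28 -0.23 -0.42] w 0.0314 fx -0.50
```

Request:
move_arm(
  steps=[
    [[28,-16,-12,0,0.117],[28,0,0,0,0.117],[28,0,0,0,0.117],[28,0,0,0,0.117],[28,-25,1,0,0],[28,-35,1,0,0],[28,-30,0,0,0],[28,-18,0,0,0],[28,-6,0,0,0],[28,0,0,0,0]],
  ],
)

```text
time: 12.88
eef_pos: [0.5682, -0.2112, 0.1404]
orientation: [[-0.222, 0.975, -0.001], [0.975, 0.222, 0.001], [0.001, -0.001, -1.0]]
contact_force: [-0.5, 0.2, 0.5]
grip_width: 0.0316
gripper_force: 25.3
```

Run:
```python
from h import *
np.set_printoptions(precision=2,suppress=True)
to(mag(33,0,60),12.55)
c=read_camera("wrist");np.savez("w3.npz",**c);cv2.imwrite("pics/w3.png",c["img"][:,:,::-1]);P=cloud(c)
M=np.stack([(P[...,:2]-O)@X*1e3,(P[...,:2]-O)@Y*1e3,(P[...,2]-.002)*1e3],-1)
m=(M[...,2]>3)&(M[...,2]<60)&(abs(M[...,1])<60)
for a in range(50,110,15):
    k=m&(M[...,0]>a)&(M[...,0]<a+15);
    if k.sum()>20:print(a,np.percentile(M[k][:,1],[1,99]))
```

```text
shift before turn [-2.3  4.6 78.4] after turn [-2.3  4.6 78.4] yaw 0.005 yang 12.81 mag [ 35.2   4.5 138.4] t 12.88 F [-0.47  0.19  0.49] w 0.0316 fx 0.29
50 [-31.54  32.89]
65 [-31.52  32.92]
80 [-31.55  32.85]
95 [-31.59  32.91]
```

View pics/w3.png

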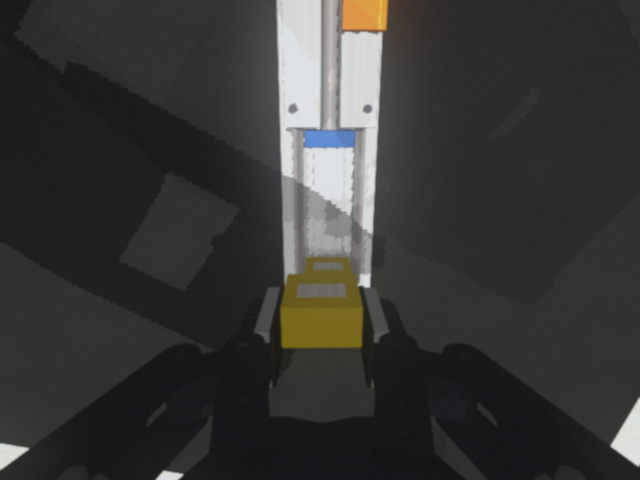

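Held cap sits square in the fingers (322,310); behind it the loaded cap (328,265) and the open track up to the blue follower (329,138). Centreline measures +0.7 mm of my frame.

Run:
```python
from h import *
np.set_printoptions(precision=2,suppress=True)
c=dict(np.load("w3.npz"));P=cloud(c)
M=np.stack([(P[...,:2]-O)@X*1e3,(P[...,:2]-O)@Y*1e3,(P[...,2]-.002)*1e3],-1)
h=cv2.cvtColor(c["img"],cv2.COLOR_RGB2HSV);y=(h[...,0]>20)&(h[...,0]<35)&(h[...,1]>120)
for lo,hi in((40,50),(100,160)):
    k=y&(M[...,2]>lo)&(M[...,2]<hi);print(lo,k.sum(),np.percentile(M[k],[1,50,99],axis=0))
k=(M[...,2]>25)&(M[...,2]<38)&(abs(M[...,1])<14)&(h[...,0]>100)&(h[...,0]<130)&(h[...,1]>120);print("follower",k.sum(),np.percentile(M[k],[2,50,98],axis=0))
```

```text
40 74 [[ 17.27 -24.5   40.15]
 [ 17.79   2.09  41.68]
 [168.43  15.38  49.95]]
100 5121 [[ 28.37 -10.54 107.87]
 [ 42.     5.23 138.18]
 [ 46.51  20.75 140.11]]
follower 709 [[ 98.27 -13.05  34.22]
 [102.88   0.33  35.65]
 [106.99  13.56  36.98]]
```

Request:
move_arm(
  steps=[
    [[28,-1,4,5,0.004],[28,0,1,12,0],[28,0,0,20,0],[28,0,0,18,0],[28,0,0,10,0],[28,0,0,5,0],[28,0,0,0,0]],
  ],
)

```text
time: 13.52
eef_pos: [0.573, -0.2093, 0.0702]
orientation: [[-0.22, 0.975, -0.002], [0.975, 0.22, 0.001], [0.001, -0.002, -1.0]]
contact_force: [0.3, 0.8, 0.1]
grip_width: 0.0313
gripper_force: 25.3
```

Run:
```python
from h import *
to(mag(34,0.6,42),12.55)
```

```text
shift before turn [-2.  -1.2 26.2] after turn [-2.  -1.2 26.2] yaw 0.003 yang 12.72 mag [36.  -0.6 68.2] t 13.52 F [0.29 0.81 0.1 ] w 0.0313 fx 0.73
```

Request:
move_arm(
  steps=[
    [[28,-3,-1.2,4,0.003],[28,-1,0,6,0],[28,0,0,6,0],[28,0,0,3,0],[28,0,0,2,0],[28,0,0,1,0],[28,0,0,0,0]],
  ],
)

```text
time: 14.1
eef_pos: [0.5733, -0.2144, 0.0495]
orientation: [[-0.217, 0.976, -0.0], [0.976, 0.217, 0.0], [0.0, -0.0, -1.0]]
contact_force: [-0.0, 0.2, -0.4]
grip_width: 0.0313
gripper_force: 25.3
```

Run:
```python
from h import *
to(mag(32,0.6,42),12.55)
```

```text
shift before turn [ 1.  -0.4  5.5] after turn [ 1.  -0.4  5.5] yaw -0.001 yang 12.51 mag [31.   0.2 47.5] t 14.10 F [-0.01  0.16 -0.39] w 0.0313 fx 0.16
```

Request:
move_arm(
  steps=[
    [[28,0,0,1,0],[28,0,0,1,0],[28,0,0,1,0],[28,0,0,0.5,0],[28,0,0,0,0]],
  ],
)

```text
time: 14.52
eef_pos: [0.5733, -0.2144, 0.046]
orientation: [[-0.217, 0.976, -0.0], [0.976, 0.217, 0.0], [0.0, -0.0, -1.0]]
contact_force: [0.6, 0.0, 0.6]
grip_width: 0.0316
gripper_force: 25.3
```

Request:
move_arm(
  steps=[
    [[28,0,0,0.5,0],[28,0,0,0.5,0],[28,0,0,0,0]],
  ],
)

```text
time: 14.77
eef_pos: [0.5735, -0.2144, 0.0454]
orientation: [[-0.217, 0.976, 0.0], [0.976, 0.217, -0.0], [-0.0, 0.0, -1.0]]
contact_force: [-1.7, 0.2, 6.0]
grip_width: 0.0316
gripper_force: 26.0
```

Request:
move_arm(
  steps=[
    [[32,0,0,0,0],[36,0,0,0,0],[42,0,0,0,0],[48,0,0,0,0],[48,0,0,-6,0],[48,0,0,-20,0],[55,0,0,-35,0],[60,0,0,-25,0],[60,0,0,-10,0]],
  ],
)

```text
time: 15.52
eef_pos: [0.5749, -0.215, 0.145]
orientation: [[-0.217, 0.976, 0.004], [0.976, 0.217, -0.002], [-0.003, 0.004, -1.0]]
contact_force: [1.4, 0.4, -0.2]
grip_width: 0.0596
gripper_force: 0.0
```

```bash
cat >> h.py <<'E'
def track():
    c=read_camera("wrist");P=cloud(c)
    M=np.stack([(P[...,:2]-O)@X*1e3,(P[...,:2]-O)@Y*1e3,(P[...,2]-.002)*1e3],-1)
    h=cv2.cvtColor(c["img"],cv2.COLOR_RGB2HSV);y=(h[...,0]>20)&(h[...,0]<35)&(h[...,1]>120)
    for lo,hi in((39,50),(10,39)):
        k=y&(M[...,2]>lo)&(M[...,2]<hi)&(abs(M[...,1])<20)&(M[...,0]<100);print("yellow z",lo,k.sum())
        if k.sum():
            print(np.round(np.percentile(M[k],[1,50,99],axis=0),1).tolist());hh=np.histogram(M[k][:,0],np.arange(0,100,3));print(dict(zip(hh[1].astype(int).tolist(),hh[0].tolist())))
    return c
E
python3 - <<'E'
from h import *
to([.5045,.2975,.15],108.5)
track()
E
```

```text
shift before turn [515.6  42.4  -6.2] after turn [-95.9 508.3  -6.2] yaw -1.675 yang 12.52 mag [ 30.1  -1.2 143. ] t 15.52 F [ 1.39  0.37 -0.23] w 0.0596 fx 0.06
yellow z 39 2605
[[0.7, -14.8, 39.5], [24.8, 0.6, 43.5], [41.8, 16.1, 45.0]]
{0: 174, 3: 186, 6: 196, 9: 195, 12: 199, 15: 294, 18: 6, 21: 2, 24: 203, 27: 212, 30: 217, 33: 211, 36: 226, 39: 275, 42: 9, 45: 0, 48: 0, 51: 0, 54: 0, 57: 0, 60: 0, 63: 0, 66: 0, 69: 0, 72: 0, 75: 0, 78: 0, 81: 0, 84: 0, 87: 0, 90: 0, 93: 0, 96: 0}
yellow z 10 242
[[-0.3, -14.4, 17.6], [17.8, 7.4, 33.8], [42.0, 17.9, 38.9]]
{0: 0, 3: 0, 6: 0, 9: 0, 12: 1, 15: 134, 18: 8, 21: 0, 24: 0, 27: 0, 30: 0, 33: 0, 36: 0, 39: 92, 42: 2, 45: 0, 48: 0, 51: 0, 54: 0, 57: 0, 60: 0, 63: 0, 66: 0, 69: 0, 72: 0, 75: 0, 78: 0, 81: 0, 84: 0, 87: 0, 90: 0, 93: 0, 96: 0}
```

Request:
move_arm(
  steps=[
    [[60,20,1.6,0,-0.12],[60,29.5,6,0,-0.12],[60,38,12.7,0,-0.12],[60,36.3,17.2,0,-0.12],[60,34,21.4,0,-0.12],[60,31,25.3,0,-0.12],[60,27.9,28.9,0,-0.12],[60,24.2,32,0,-0.12],[60,20.2,34.7,0,-0.12],[60,15.9,36.8,0,-0.12]],
  ],
)

```text
time: 16.4
eef_pos: [0.5222, 0.1551, 0.1406]
orientation: [[-0.989, 0.146, -0.001], [0.146, 0.989, -0.0], [0.001, -0.0, -1.0]]
contact_force: [1.0, -0.5, -0.3]
grip_width: 0.0598
gripper_force: 0.0
```

Request:
move_arm(
  steps=[
    [[60,11.4,38.5,0,-0.12],[60,6.7,39.6,0,-0.12],[60,1.7,35,5,-0.12],[60,-1.6,22,10,-0.115],[60,-2,10,10,0],[60,0,0,10,0],[60,0,0,5,0],[60,0,0,0,0]],
  ],
)

```text
time: 17.07
eef_pos: [0.5025, 0.298, 0.0994]
orientation: [[-0.949, -0.314, -0.003], [-0.314, 0.949, -0.002], [0.003, -0.001, -1.0]]
contact_force: [-1.1, -0.3, 1.1]
grip_width: 0.0601
gripper_force: 0.0
```

Run:
```python
from h import *
np.set_printoptions(precision=4,suppress=True)
c=read_camera("wrist");P=cloud(c)
for ce,s,m in blobs(mask(c,"yellow"),100):
    q=P[m&(c["range_z"]>0)];zt=np.percentile(q[:,2],80);k=m&(abs(P[...,2]-zt)<.002)
    cs,_=cv2.findContours(k.astype(np.uint8),0,1);a=np.vstack(cs).reshape(-1,2)
    print(ce,s.tolist(),"zt",zt,cv2.minAreaRect(np.array([plane(c,u,zt)[:2] for u in a],np.float32)*1000))
to([.5045,.2975,.0424],108.5)
```

```text
[317.6391 266.7511] [288, 240, 60, 50, 2366] zt 0.04294006133574116 ((502.879638671875, 297.1455993652344), (18.149782180786133, 31.57436752319336), 20.658344268798828)
shift before turn [-1.4 -0.9 57.8] after turn [-1.4 -0.9 57.8] yaw -0.003 yang 108.31 mag [546.5 -42.5  98.2] t 17.12 F [-0.11 -0.17 -0.23] w 0.0605 fx -0.14
```

Request:
move_arm(
  steps=[
    [[60,-0.5,-0.7,10,-0.02],[60,0,0,18,0],[60,0,0,15,0],[60,0,0,9,0],[60,0,0,4,0],[60,0,0,1.5,0],[45,0,0,0,0],[38,0,0,0,0],[28,0,0,0,0],[28,0,0,0,0]],
  ],
)

```text
time: 17.95
eef_pos: [0.5045, 0.2993, 0.0444]
orientation: [[-0.942, -0.336, 0.001], [-0.336, 0.942, 0.001], [-0.001, 0.0, -1.0]]
contact_force: [0.1, 0.2, 5.5]
grip_width: 0.0314
gripper_force: 25.4
```

Request:
move_arm(
  steps=[
    [[28,0,0,0,0],[28,0,0,-4,0],[28,0,0,-8,0],[28,0,0,-16,0],[28,0,0,-24,0],[28,0,0,-24,0],[28,0,0,-16,0],[28,0,0,-8,0],[28,0,0,0,0]],
  ],
)

```text
time: 18.7
eef_pos: [0.5049, 0.2996, 0.1458]
orientation: [[-0.942, -0.336, 0.003], [-0.336, 0.942, 0.002], [-0.003, 0.0, -1.0]]
contact_force: [0.3, -0.5, 0.6]
grip_width: 0.0318
gripper_force: 24.8
```

Run:
```python
from h import *
to(mag(56,0.6,140),12.55)
c=read_camera("wrist");P=cloud(c)
for ce,s,m in blobs(mask(c,"yellow"),100):
    q=P[m&(c["range_z"]>0)];R=np.array(sense()["orientation"]);print(ce,s.tolist(),"tool frame mm",np.percentile((q-sense()["eef_pos"])@R*1e3,[5,50,95],axis=0).round(1))
```

```text
shift before turn [ 105.6 -482.3    3.2] after turn [-491.6  -45.4    3.2] yaw 1.694 yang 109.63 mag [547.6 -44.7 143.8] t 18.70 F [ 0.32 -0.53  0.64] w 0.0318 fx -0.58
[321.26095821 312.0764526 ] [281, 272, 81, 73, 4905] tool frame mm [[ -6.7 -13.1  -0.4]
 [  5.7   1.    0.8]
 [  9.8  15.3  27.7]]
```

Request:
move_arm(
  steps=[
    [[28,4.3,-19.6,0,0.12],[28,2.8,-30,0,0.12],[28,-1,-40,0,0.12],[28,-5.8,-39.6,0,0.12],[28,-10.5,-38.6,0,0.12],[28,-15,-37,0,0.12],[28,-19.4,-35,0,0.12],[28,-23.4,-32.5,0,0.12],[28,-27,-29.4,0,0.12],[28,-30.5,-26,0,0.12]],
  ],
)

```text
time: 19.58
eef_pos: [0.5502, -0.07, 0.1423]
orientation: [[-0.65, 0.76, -0.002], [0.76, 0.65, 0.0], [0.002, -0.001, -1.0]]
contact_force: [0.9, -0.3, -0.2]
grip_width: 0.0314
gripper_force: 24.9
```

Request:
move_arm(
  steps=[
    [[28,-33.3,-22,0,0.12],[28,-35.8,-18,0,0.12],[28,-26.4,-9.5,0,0.12],[28,-13.6,-3,0,0.12],[28,0,0,0,0.014],[28,0,0,0,0],[28,0,0,0,0]],
  ],
)

```text
time: 20.17
eef_pos: [0.5661, -0.1882, 0.1426]
orientation: [[-0.221, 0.975, -0.002], [0.975, 0.221, 0.001], [0.001, -0.002, -1.0]]
contact_force: [-0.1, 0.0, -0.3]
grip_width: 0.0317
gripper_force: 24.9
```

Run:
```python
from h import *
to(mag(55,0.6,60),12.55)
```

```text
shift before turn [-3.3  1.1 80.6] after turn [-3.3  1.1 80.6] yaw 0.003 yang 12.74 mag [ 58.2   1.5 140.6] t 20.17 F [-0.1   0.01 -0.32] w 0.0317 fx 0.03
```

Request:
move_arm(
  steps=[
    [[28,-2,0.8,8,0.003],[28,-1.2,0.3,18,0],[28,0,0,22,0],[28,0,0,18,0],[28,0,0,11,0],[28,0,0,5,0],[28,0,0,3,0],[28,0,0,1,0],[28,0,0,0,0]],
  ],
)

```text
time: 20.92
eef_pos: [0.569, -0.1919, 0.0581]
orientation: [[-0.215, 0.977, 0.001], [0.977, 0.215, -0.0], [-0.0, 0.001, -1.0]]
contact_force: [0.0, 0.0, -0.4]
grip_width: 0.0316
gripper_force: 24.9
```

Run:
```python
from h import *
to(mag(55,0.4,45.4),12.55)
```

```text
shift before turn [ 1.1 -0.9 10.7] after turn [ 1.2 -0.9 10.7] yaw -0.002 yang 12.43 mag [53.9 -0.5 56.1] t 20.92 F [ 0.03  0.01 -0.37] w 0.0316 fx -0.00
```

Request:
move_arm(
  steps=[
    [[28,0.5,-0.7,2,-0.002],[28,0,0,2.5,0],[28,0,0,2,0],[28,0,0,1.2,0],[28,0,0,1,0],[28,0,0,0.8,0],[28,0,0,0.5,0],[28,0,0,0,0]],
  ],
)

```text
time: 21.58
eef_pos: [0.5678, -0.1916, 0.0475]
orientation: [[-0.217, 0.976, -0.0], [0.976, 0.217, 0.0], [0.0, -0.0, -1.0]]
contact_force: [0.5, -0.0, -1.4]
grip_width: 0.0315
gripper_force: 24.9
```

Run:
```python
from h import *
to(mag(55,0.4,45.4),12.55)
```

```text
shift before turn [0.6 0.2 0.1] after turn [0.6 0.2 0.1] yaw -0.001 yang 12.51 mag [54.4  0.6 45.5] t 21.58 F [ 0.51 -0.05 -1.35] w 0.0315 fx -0.16
```

Request:
move_arm(
  steps=[
    [[28,0,0,0.4,0],[28,0,0,0.2,0],[28,0,0,0,0]],
  ],
)

```text
time: 21.83
eef_pos: [0.5679, -0.1916, 0.0474]
orientation: [[-0.217, 0.976, 0.0], [0.976, 0.217, -0.0], [-0.0, 0.0, -1.0]]
contact_force: [-0.8, 0.7, 6.6]
grip_width: 0.0312
gripper_force: 25.7
```

Request:
move_arm(
  steps=[
    [[32,0,0,0,0],[36,0,0,0,0],[42,0,0,0,0],[48,0,0,0,0],[48,0,0,-6,0],[48,0,0,-20,0],[55,0,0,-35,0],[55,0,0,-35,0],[55,0,0,-15,0]],
  ],
)

```text
time: 22.58
eef_pos: [0.5692, -0.1921, 0.1624]
orientation: [[-0.217, 0.976, 0.004], [0.976, 0.217, -0.002], [-0.002, 0.003, -1.0]]
contact_force: [1.4, 0.5, 0.7]
grip_width: 0.055
gripper_force: 0.0
```

Run:
```python
from h import *
c=track();cv2.imwrite("pics/w4.png",c["img"][:,:,::-1])
to([.5683,-.0454,.14],102.55)
```

```text
yellow z 39 3299
[[0.6, -14.5, 39.8], [34.6, 1.1, 43.5], [65.1, 16.2, 45.0]]
{0: 140, 3: 152, 6: 157, 9: 169, 12: 162, 15: 238, 18: 14, 21: 6, 24: 166, 27: 173, 30: 174, 33: 168, 36: 178, 39: 244, 42: 14, 45: 22, 48: 192, 51: 176, 54: 185, 57: 183, 60: 188, 63: 190, 66: 0, 69: 0, 72: 0, 75: 0, 78: 0, 81: 0, 84: 0, 87: 0, 90: 0, 93: 0, 96: 0}
yellow z 10 281
[[-0.2, -14.4, 15.2], [41.4, 7.6, 35.6], [65.3, 18.9, 39.0]]
{0: 0, 3: 0, 6: 0, 9: 1, 12: 0, 15: 114, 18: 9, 21: 0, 24: 0, 27: 0, 30: 0, 33: 0, 36: 0, 39: 108, 42: 10, 45: 3, 48: 3, 51: 0, 54: 0, 57: 0, 60: 0, 63: 29, 66: 0, 69: 0, 72: 0, 75: 0, 78: 0, 81: 0, 84: 0, 87: 0, 90: 0, 93: 0, 96: 0}
shift before turn [144.1  29.9  23.5] after turn [-30.  144.1  23.5] yaw -1.571 yang 12.52 mag [ 53.1  -1.5 161.9] t 22.63 F [ 2.63 -0.38  2.76] w 0.0550 fx -0.94
```

View pics/w4.png

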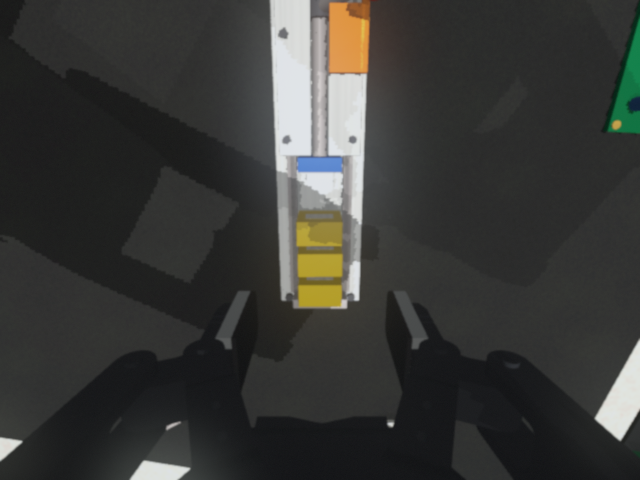

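All three caps stand upright in the track at (320,292), (320,264), (320,233), with the follower at (320,163) still parked.

Request:
move_arm(
  steps=[
    [[50,0,0,0,-0.12],[50,0,0,0,-0.12],[50,0,0,0,-0.12],[50,0,0,0,-0.12],[50,0,0,0,-0.12],[50,0,0,0,-0.12],[50,0,0,0,-0.12],[50,0,0,0,-0.12],[50,0,0,0,-0.12],[50,0,0,0,-0.12]],
  ],
)

```text
time: 23.47
eef_pos: [0.5677, -0.1916, 0.1581]
orientation: [[-0.989, 0.146, -0.0], [0.146, 0.989, 0.0], [0.0, 0.0, -1.0]]
contact_force: [-0.3, 0.8, 0.3]
grip_width: 0.05
gripper_force: 0.0
```

Request:
move_arm(
  steps=[
    [[50,0,0,0,-0.12],[50,0,0,0,-0.12],[50,0,0,0,-0.12],[50,-5,20,0,-0.011],[50,-7,33,0,0],[50,-7,38,0,0],[50,-6,30,5,0],[50,-5,17,10,0],[50,0,6,5,0],[50,0,0,0,0]],
  ],
)

```text
time: 24.3
eef_pos: [0.5652, -0.0432, 0.1371]
orientation: [[-0.976, -0.219, -0.002], [-0.219, 0.976, 0.0], [0.002, 0.001, -1.0]]
contact_force: [0.1, 0.3, -0.0]
grip_width: 0.0501
gripper_force: 0.0
```

Run:
```python
from h import *
c=read_camera("wrist")
h=cv2.cvtColor(c["img"],cv2.COLOR_RGB2HSV)
r=((h[...,0]<8)|(h[...,0]>172))&(h[...,1]>120)
for ce,s,m in blobs(r,100):print("red",ce,s.tolist(),inv(plane(c,ce,.0785)).round(1))
to([.5683,-.0454,.080],102.55)
```

```text
red [314.98536139 267.26166514] [297, 249, 37, 37, 1093] [197.5 -27.   76.5]
shift before turn [-2.4 -1.6 57.7] after turn [-2.4 -1.6 57.7] yaw 0.001 yang 102.60 mag [198.7 -29.3 135.7] t 24.35 F [ 1.16 -0.13 -0.03] w 0.0500 fx -0.38
```

Request:
move_arm(
  steps=[
    [[50,-0.3,-1.4,10,0],[50,0,0,18,0],[50,0,0,16,0],[50,0,0,9,0],[50,0,0,4,0],[50,0,0,1,0],[30,0,0,0,0],[18,0,0,0,0],[16,0,0,0,0],[16,0,0,0,0]],
  ],
  grip_force=25,
)

```text
time: 25.18
eef_pos: [0.5672, -0.0459, 0.0807]
orientation: [[-0.976, -0.217, 0.001], [-0.217, 0.976, -0.0], [-0.001, -0.0, -1.0]]
contact_force: [0.7, -0.9, 2.3]
grip_width: 0.0186
gripper_force: 24.4
```

Run:
```python
from h import *
to([.5683,-.0454,.080],102.55)
```

```text
shift before turn [-1.2  0.3  0.7] after turn [-1.2  0.3  0.7] yaw -0.000 yang 102.53 mag [196.8 -30.5  78.7] t 25.18 F [ 0.7  -0.94  2.32] w 0.0186 fx -1.07
```

Request:
move_arm(
  steps=[
    [[16,0,0.8,0,0],[16,0,0.8,0,0],[16,0,0.3,0,0],[16,0,0,0,0]],
  ],
)

```text
time: 25.52
eef_pos: [0.5672, -0.0444, 0.0806]
orientation: [[-0.976, -0.217, 0.002], [-0.217, 0.976, -0.001], [-0.002, -0.001, -1.0]]
contact_force: [1.6, -6.4, 2.2]
grip_width: 0.0182
gripper_force: 24.5
```

Run:
```python
from h import *
to(mag(198.5,0.8,85),102.55)
```

```text
shift before turn [31.5  0.3 -6.5] after turn [31.5  0.3 -6.5] yaw -0.000 yang 102.55 mag [198.2 -30.7  78.6] t 25.52 F [ 1.64 -6.38  2.24] w 0.0182 fx -6.58
```

Request:
move_arm(
  steps=[
    [[16,2,0.3,-1,0],[16,3,0,-1.5,0],[16,3.3,0,-1.4,0],[16,3.4,0,-1.2,0],[16,3.4,0,-1,0],[16,3.5,0,-0.7,0],[16,0,0,0,0]],
  ],
)

```text
time: 26.1
eef_pos: [0.5484, -0.0483, 0.0873]
orientation: [[-0.976, -0.217, 0.001], [-0.217, 0.976, -0.001], [-0.001, -0.001, -1.0]]
contact_force: [2.5, -6.8, -1.1]
grip_width: 0.0178
gripper_force: 24.5
```

Run:
```python
from h import *
to(mag(198.5,0.8,86.5),102.55);print(sense()["contact_force"]@np.r_[Y,0])
```

```text
shift before turn [12.4 -0.1 -1.2] after turn [12.4 -0.1 -1.2] yaw -0.000 yang 102.54 mag [198.6 -11.6  85.3] t 26.10 F [ 2.47 -6.76 -1.13] w 0.0178 fx -7.13
-0.9432021422946019
```

Request:
move_arm(
  steps=[
    [[16,3.5,0,-0.6,0],[16,3.5,0,-0.4,0],[16,3,0,-0.2,0],[16,2,0,0,0],[16,0,0,0,0]],
  ],
)

```text
time: 26.52
eef_pos: [0.537, -0.0509, 0.0886]
orientation: [[-0.976, -0.217, 0.002], [-0.217, 0.976, -0.001], [-0.002, -0.001, -1.0]]
contact_force: [2.3, -6.7, 0.4]
grip_width: 0.0176
gripper_force: 24.6
```

Run:
```python
from h import *
to(mag(118+36,0.6,86.5),102.55);print(sense()["contact_force"]@np.r_[Y,0])
```

```text
shift before turn [  0.5 -44.5   0.1] after turn [  0.5 -44.5   0.1] yaw -0.000 yang 102.53 mag [1.985e+02 1.000e-01 8.660e+01] t 26.52 F [ 2.32 -6.73  0.42] w 0.0176 fx -7.07
-0.7982014492007421
```

Request:
move_arm(
  steps=[
    [[16,0,-1.5,0,0],[16,0,-3,0,0],[16,0,-3,0,0],[16,0,-3,0,0],[16,0,-3,0,0],[16,0,-3,0,0],[16,0,-3,0,0],[16,0,-3,0,0],[16,0,-3,0,0],[16,0,-2,0,0]],
  ],
)

```text
time: 27.35
eef_pos: [0.5433, -0.0779, 0.0885]
orientation: [[-0.976, -0.217, 0.002], [-0.217, 0.976, -0.001], [-0.002, -0.001, -1.0]]
contact_force: [2.9, -5.5, 0.7]
grip_width: 0.018
gripper_force: 24.6
```

Run:
```python
from h import *
to(mag(118+36,0.6,86.5),102.55);print(sense()["contact_force"]@np.r_[Y,0])
```

```text
shift before turn [  0.8 -16.8   0. ] after turn [  0.8 -16.8   0. ] yaw -0.000 yang 102.53 mag [170.8  -0.2  86.5] t 27.35 F [ 2.87 -5.45  0.69] w 0.0180 fx -5.94
-1.6181642892519557
```

Request:
move_arm(
  steps=[
    [[16,0,-1,0,0],[16,0,-1.5,0,0],[16,0,-1.5,0,0],[16,0,-1.5,0,0],[16,0,-1.5,0,0],[16,0,-1.5,0,0],[16,0,-1.5,0,0],[16,0,-1.5,0,0],[16,0,-1.5,0,0],[16,0,-1,0,0]],
  ],
)

```text
time: 28.18
eef_pos: [0.5463, -0.0913, 0.0885]
orientation: [[-0.976, -0.217, 0.002], [-0.217, 0.976, -0.001], [-0.002, -0.001, -1.0]]
contact_force: [3.1, -5.0, 0.4]
grip_width: 0.0178
gripper_force: 24.6
```

Run:
```python
from h import *
to(mag(118+36,0.6,86.5),102.55);print(sense()["contact_force"]@np.r_[Y,0])
```

```text
shift before turn [ 0.8 -3.   0. ] after turn [ 0.8 -3.   0. ] yaw -0.000 yang 102.53 mag [157.   -0.2  86.5] t 28.18 F [ 3.1  -5.01  0.4 ] w 0.0178 fx -5.57
-1.936031815333753
```

Request:
move_arm(
  steps=[
    [[16,0,-0.8,0,0],[16,0,-0.7,0,0],[16,0,0,0,0]],
  ],
)

```text
time: 28.43
eef_pos: [0.5467, -0.0928, 0.0885]
orientation: [[-0.976, -0.217, 0.002], [-0.217, 0.976, -0.001], [-0.002, -0.001, -1.0]]
contact_force: [2.4, -5.5, 0.8]
grip_width: 0.0179
gripper_force: 24.6
```

Request:
move_arm(
  steps=[
    [[16,0,-0.6,0,0],[16,0,-0.4,0,0],[16,0,0,0,0]],
  ],
)

```text
time: 28.68
eef_pos: [0.5468, -0.0938, 0.0885]
orientation: [[-0.976, -0.217, 0.002], [-0.217, 0.976, -0.001], [-0.002, -0.001, -1.0]]
contact_force: [2.1, -5.6, 1.2]
grip_width: 0.018
gripper_force: 24.6
```

Request:
move_arm(
  steps=[
    [[16,0,-0.6,0,0],[16,0,-0.4,0,0],[16,0,0,0,0]],
  ],
)

```text
time: 28.93
eef_pos: [0.5471, -0.0947, 0.0885]
orientation: [[-0.976, -0.217, 0.002], [-0.217, 0.976, -0.001], [-0.002, -0.001, -1.0]]
contact_force: [1.8, -5.3, 1.5]
grip_width: 0.0181
gripper_force: 24.6
```

Request:
move_arm(
  steps=[
    [[16,0,-0.5,0,0],[16,0,-0.3,0,0],[16,0,0,0,0]],
  ],
)

```text
time: 29.18
eef_pos: [0.5471, -0.0954, 0.0885]
orientation: [[-0.976, -0.217, 0.002], [-0.217, 0.976, -0.001], [-0.002, -0.001, -1.0]]
contact_force: [2.7, -5.3, 2.1]
grip_width: 0.0181
gripper_force: 24.6
```

Run:
```python
from h import *
to(mag(118+36,0.6,86.5),102.55)
c=track()
```

```text
shift before turn [ 0.7  1.1 -0. ] after turn [ 0.7  1.1 -0. ] yaw -0.000 yang 102.53 mag [ 1.529e+02 -1.000e-01  8.650e+01] t 29.18 F [ 2.69 -5.26  2.14] w 0.0181 fx -5.71
yellow z 39 6791
[[0.7, -14.3, 39.6], [28.2, 2.6, 43.4], [53.9, 17.2, 44.8]]
{0: 321, 3: 356, 6: 359, 9: 364, 12: 360, 15: 395, 18: 337, 21: 368, 24: 369, 27: 361, 30: 366, 33: 387, 36: 336, 39: 361, 42: 388, 45: 355, 48: 365, 51: 581, 54: 40, 57: 0, 60: 0, 63: 0, 66: 0, 69: 0, 72: 0, 75: 0, 78: 0, 81: 0, 84: 0, 87: 0, 90: 0, 93: 0, 96: 0}
yellow z 10 1663
[[1.8, -9.7, 13.8], [29.9, 16.9, 28.7], [53.9, 17.6, 38.9]]
{0: 43, 3: 95, 6: 87, 9: 84, 12: 84, 15: 112, 18: 66, 21: 92, 24: 84, 27: 86, 30: 91, 33: 75, 36: 72, 39: 85, 42: 82, 45: 84, 48: 84, 51: 250, 54: 7, 57: 0, 60: 0, 63: 0, 66: 0, 69: 0, 72: 0, 75: 0, 78: 0, 81: 0, 84: 0, 87: 0, 90: 0, 93: 0, 96: 0}
```

Request:
move_arm(
  steps=[
    [[16,0,-0.5,0,0],[16,0,0,0,0],[16,0,0,0,0]],
  ],
)

```text
time: 29.48
eef_pos: [0.5469, -0.0956, 0.0884]
orientation: [[-0.976, -0.217, 0.001], [-0.217, 0.976, -0.0], [-0.001, -0.0, -1.0]]
contact_force: [1.6, -2.3, 5.9]
grip_width: 0.0182
gripper_force: 24.8
```

Request:
move_arm(
  steps=[
    [[16,0,-0.5,0,0],[16,0,0,0,0],[16,0,0,0,0]],
  ],
)

```text
time: 29.73
eef_pos: [0.5468, -0.0958, 0.0884]
orientation: [[-0.976, -0.217, 0.001], [-0.217, 0.976, 0.0], [-0.001, 0.0, -1.0]]
contact_force: [1.6, 0.3, 7.6]
grip_width: 0.0178
gripper_force: 24.9
```

Request:
move_arm(
  steps=[
    [[20,0,0,0,0],[24,0,0,0,0],[36,0,0,0,0],[50,0,0,0,0],[50,0,0,-8,0],[50,0,0,-20,0],[50,0,0,-35,0],[50,0,0,-30,0],[50,0,0,-15,0],[50,0,0,0,0]],
  ],
)

```text
time: 30.57
eef_pos: [0.5483, -0.0964, 0.2001]
orientation: [[-0.976, -0.217, 0.006], [-0.217, 0.976, -0.001], [-0.005, -0.002, -1.0]]
contact_force: [0.6, 0.0, -0.2]
grip_width: 0.0499
gripper_force: 0.0
```

Run:
```python
from h import *
c=track();cv2.imwrite("pics/w5.png",c["img"][:,:,::-1]);print(sense()["contact_force"])
h=cv2.cvtColor(c["img"],cv2.COLOR_RGB2HSV)
r=((h[...,0]<8)|(h[...,0]>172))&(h[...,1]>120)
for ce,s,m in blobs(r,100):print("red",ce,s.tolist(),inv(plane(c,ce,.087)).round(1))
```

```text
yellow z 39 2614
[[1.4, -13.3, 40.4], [27.8, 2.6, 43.5], [53.6, 17.2, 45.1]]
{0: 103, 3: 137, 6: 158, 9: 144, 12: 146, 15: 159, 18: 134, 21: 144, 24: 142, 27: 150, 30: 148, 33: 152, 36: 142, 39: 145, 42: 150, 45: 144, 48: 153, 51: 162, 54: 1, 57: 0, 60: 0, 63: 0, 66: 0, 69: 0, 72: 0, 75: 0, 78: 0, 81: 0, 84: 0, 87: 0, 90: 0, 93: 0, 96: 0}
yellow z 10 325
[[2.3, 16.4, 16.8], [26.0, 17.0, 28.8], [52.7, 17.5, 38.6]]
{0: 10, 3: 21, 6: 19, 9: 17, 12: 19, 15: 25, 18: 16, 21: 20, 24: 21, 27: 17, 30: 19, 33: 20, 36: 15, 39: 19, 42: 16, 45: 18, 48: 20, 51: 13, 54: 0, 57: 0, 60: 0, 63: 0, 66: 0, 69: 0, 72: 0, 75: 0, 78: 0, 81: 0, 84: 0, 87: 0, 90: 0, 93: 0, 96: 0}
[-0.73490399  0.50288499  0.13221264]
red [323.58214286 237.525     ] [311, 225, 27, 27, 560] [153.9  -0.6  85. ]
```

View pics/w5.png

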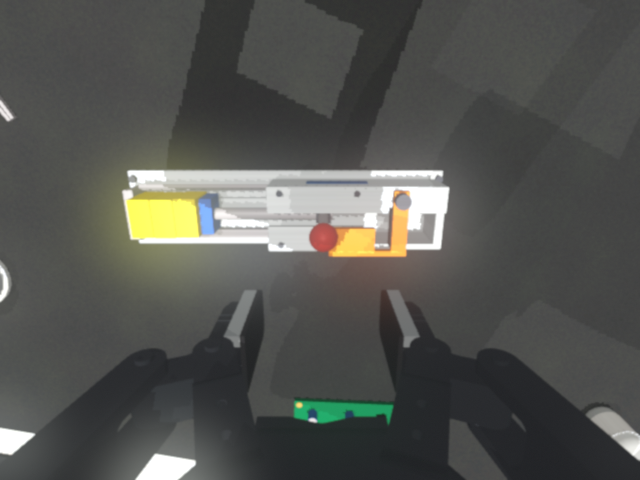

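The three caps form one block from the end stop (128,215) to the blue follower (207,214). The ball is upright at (323,237), which is x 153.9 mm, so travel is 36 mm. The gripper is clear.

```bash
python3 -c "
from station import *
print(finish_job())"
```

```text
the job is handed in; nothing more can be done
None
```

The job is handed in: all three yellow capacitors are held against the end stop with the follower at about 36 mm travel and the knob upright and released. The run took 30.6 s; one lapse was that feeling for the catch pushed to about 26 N on the rubber buffer before I backed off.

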